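# Lock the neck jack with its jam nut

### The job

The neck-support jack on the bench has been set to height; now lock it. Run its knurled brass jam nut down the spindle (clockwise seen from above) until it meets the washer on the boss, tighten it to about 0.6 N m - snug, but short of 0.9 N m, which would crush the washer - and let go. Leave the pedal, slide, capo and pick case where they are.

Things in the scene. Friction and masses are not known exactly. Their poses are not given: they have to be found in the camera images.
- jack: Blue cast base 110 x 90 x 16 mm bolted to the bench, a round upright steel boss (30 mm across) rising from its middle, on it a fixed springy red washer (33 mm across) whose thickness is not known: its top is 50 to 54 mm above the bench. Origin: centre of the underside; z is the spindle's axis. A threaded spindle (17 mm) stands out of the boss; its cork pad, 28 mm across, tops out at about 89 mm.
- nut: Round knurled brass jam nut on the spindle, 40 mm across, 14 mm tall; origin at its centre, on the spindle's axis. Starts 0.8 to 5.2 mm clear of the washer. Clockwise from above it goes down 6 mm a turn: 0.8 to 5.5 rad to first touch, at about 0.07 N m; from there the torque climbs ever more, to 0.6 N m in 0.8 to 1.1 rad more. Does not spring back when let go. Its rim can be gripped anywhere, firmly; the boss below is narrower.
- pedal: Brown delay pedal, 118 x 70 mm, 52 mm tall over its knobs, standing loose on the bench beside the jack; origin: centre of the underside. To be left alone.
- slide_mid (a point): Centre of a glass slide: a tube 27 mm across and 55 mm tall, standing loose on its end on the bench. To be left alone.
- capo: Steel guitar capo lying loose on the bench, about 85 x 35 mm, 14 mm tall; origin under the middle of its long bar. To be left alone.
- case: Hinged plastic pick case, closed, 45 x 62 x 15 mm, blue with a clear lid, lying loose; origin: centre of the underside. To be left alone.
Things that resemble listed ones, but are neither listed nor needed, are in the scene too. Leave any pink or red look-alike of the part that bears slide_mid alone.

How it is judged:
By the outcome, as a careful person would: the job done as asked, in the order asked, and still so for the second after the job is handed in, with the robot touching nothing.
It also fails if it takes over 67 s, if anything falls off the work surface, if the arm or the gripper's body presses on something with over 40 N, if the wrist force passes 120 N, or if a joint passes its speed limit or range.

### The arm

A 7-joint arm with a two-finger parallel gripper is mounted at the origin on the work surface. World frame = base frame: x ahead of the robot, y to its left, z up, the work surface at z = 0. Lengths are in m, angles in rad, forces in N, time in s.
With the tool pointing down it reaches from about 0.35 to 0.9 m from the base axis. Payload 19.9 kg.
Tool frame: the origin (TCP) lies at the very end of the fingers, on their centre line; the grasp point (between the pads) lies behind it (ctrl.grasp_offset is the z of the grasp point in the tool frame, in m); z points along the fingers, y is the line along which they close (so a half turn about z gives the same grasp; the last joint's range is limited). The gripper opens to 85 mm and grips with 20 to 120 N. Pads are 22 mm wide; open, the fingers measure 114 mm over their backs; the gripper's body (76 mm by 85 mm) begins 54 mm behind the grasp point. The pads swing forward as they close: fully open they stand 13 mm farther back than shut.
Start: joints at [-1.232, 0.417, -0.01, 1.614, 0.005, 1.111, -0.053], TCP at [0.232, 0.58, 0.231] pointing down, gripper open.
Joint ranges: [-2.81, 2.81], [-0.39, 2.02], [-1.27, 1.25], [0.06, 2.57], [-1.19, 4.33], [0.19, 2], [-2.82, 2.82]. Speed limits (rad/s): [1.89, 1.89, 2.39, 2.39, 3.01, 3.01, 3.01].

### API

Orientations are given as a unit quaternion [w, x, y, z].
In Python, from cell import get_obs, snapshot, calibration, workorder, ctrl gives the robot as it stands.
- The arm moves only by the shell command python3 -m inch 'ROWS' [OPENING] [FORCE]. ROWS is JSON, a list of rows, each a list of 2 entries, a list of its own where there are three numbers: the shift along the tool's x, y, z scaled (see below), then the turn, a rotation vector about the tool's x, y, z scaled (see below). In form: [[[x, y, z], [ax, ay, az]], ...]. A call has exactly 5 rows; each row is the pose to reach, as a shift and turn from the pose commanded when the call began, along the tool's axes at that moment; what a row does not reach only later rows make up. The controller multiplies each number of a shift by 1000 mm and each number of a turn by 90 degrees. A row lasts 1/10 s, in which the tool goes at most 50 mm and 8.59 degrees, less where a joint would pass 70% of its speed; a pose out of reach is approached as far as the arm can. A call with a number of a shift or a turn outside -1 to 1 is refused whole. A call with a gripper value outside its range is refused whole. OPENING is the opening, from -1 (shut) to 1 (fully open), set as the call begins (- or left out, the last holds). The fingers move at their own pace and stop on an object; FORCE is the grip in N (left out, the last holds). Time passes only in rows, so rows that repeat a pose let the fingers close, or fill a call up. It gives the time, the measured TCP pose, the force, the opening and the grip force at its end, in the units of the state.
- get_obs(): the state, without advancing time (a new reading comes with each control period).
- snapshot(name): name is "scene" or "top" or "wrist"; returns the picture (400x640x3 uint8, red, green, blue); there is no depth.
- calibration(name): a dict with "fov_y" (degrees; the focal length in pixels is half the picture's height over the tangent of half this angle, whatever the lens; pixels are square), "cx", "cy" (the principal point, pixels), "k1" (the pictures are not rectified: a ray, as slopes to the right and down, at radius r is drawn at 1 + k1 r^2 times it, then the intrinsics apply), "extrinsics" (4x4, takes a point from camera to world coordinates); the wrist camera has in their place "hand_eye" (4x4, takes a point from camera to tool coordinates, whose origin is the TCP and whose axes are the flange's). Camera axes: x right, y up, looking along -z (the intrinsics and any distortion apply to the point x, -y, -z); pixel columns grow to the right and rows downward; lengths in m; the calibration is good to about 2 mm. A picture is of the moment at which its call begins: read the wrist's pose just before it. calibration takes no time and is no camera call.
- workorder.sign_off(): hands the job in; it is judged then, once.
The state is a dict: "clock": time; "q": joint angles; "dq": joint speeds; "tau": joint torques, N m; "position": TCP position; "ee_rot": TCP orientation; "force": force on the tool from outside, world axes, zero at the start; "ft_torque": the same for the moment, N m; "grip_width": finger opening in m; "grasp_force": force on a finger pad.
Only numpy, scipy, OpenCV 4.12 (cv2) and the standard library are available. Lean on these libraries where they do the work, as an engineer would, in place of code of your own. Each camera call takes 0.05 s, during which the arm holds its last target. There are 200 camera calls.

## Working session

There is one attempt and no reset: what is moved stays moved. The work goes in short steps, Python scripts to look and compute and a shell command to move; the robot and the scene stay as the last step left them, time stands still between calls to the robot, and variables do not carry over. Pictures are saved under pics/ and viewed, at most 10 in all, crops included, and the job is handed in when it is done.

```bash
mkdir -p pics; ls
python3 - <<'E'
from cell import *
import cv2,numpy as np
o=get_obs()
print({k:np.round(v,3).tolist() for k,v in o.items()}, ctrl.grasp_offset)
for n in ["scene","top"]:
    cv2.imwrite(f"pics/{n}0.png",snapshot(n)[:,:,::-1]); 
for n in ["scene","top","wrist"]: print(n,calibration(n))
E
```

```text
pics
{'clock': 0.0, 'q': [-1.233, 0.418, -0.01, 1.614, 0.005, 1.111, -0.053], 'dq': [-0.0, -0.001, 0.0, 0.001, 0.0, 0.002, -0.001], 'tau': [-0.002, -86.444, 0.678, -43.49, 0.019, 0.007, -0.0], 'position': [0.232, 0.58, 0.231], 'ee_rot': [-0.0, 0.189, 0.982, -0.001], 'force': [-0.329, 0.091, 0.182], 'ft_torque': [0.012, -0.012, -0.002], 'grasp_force': 0.0, 'grip_width': 0.085} -0.0187
scene {'fov_y': 57.26661838839248, 'cx': 316.57943781162345, 'cy': 197.15434736107736, 'k1': -0.059723329362010975, 'extrinsics': array([[ 0.36259514, -0.68784183,  0.62880711,  1.02969709],
       [ 0.93184016,  0.25738469, -0.25578711, -0.15854466],
       [ 0.01409575,  0.67869488,  0.73428507,  0.56891739],
       [ 0.        ,  0.        ,  0.        ,  1.        ]])}
top {'fov_y': 47.040944732412996, 'cx': 319.8089893484202, 'cy': 197.76732239196195, 'k1': -0.036811049939727565, 'extrinsics': array([[ 0.02893107,  0.98484766, -0.17099148,  0.39579219],
       [-0.99954219,  0.02698828, -0.01367603,  0.0117741 ],
       [-0.00885404,  0.17130886,  0.98517759,  1.16567778],
       [ 0.        ,  0.        ,  0.        ,  1.        ]])}
wrist {'fov_y': 66.30842357571844, 'cx': 322.76803588559244, 'cy': 198.1745180571431, 'k1': -0.05488879831736325, 'hand_eye': array([[-1.66877514e-04,  9.59477735e-01,  2.81784401e-01,
         7.13282535e-02],
       [ 9.99999780e-01,  3.40872944e-04, -5.68457739e-04,
        -1.15852376e-04],
       [-6.41475222e-04,  2.81784244e-01, -9.59477581e-01,
        -1.41643808e-01],
       [ 0.00000000e+00,  0.00000000e+00,  0.00000000e+00,
         1.00000000e+00]])}
```

View pics/scene0.png

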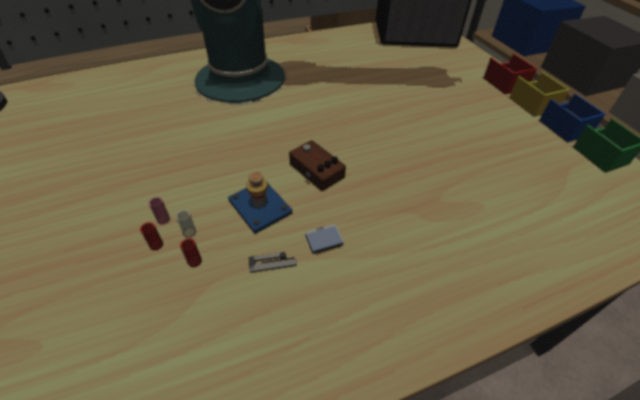

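View pics/top0.png

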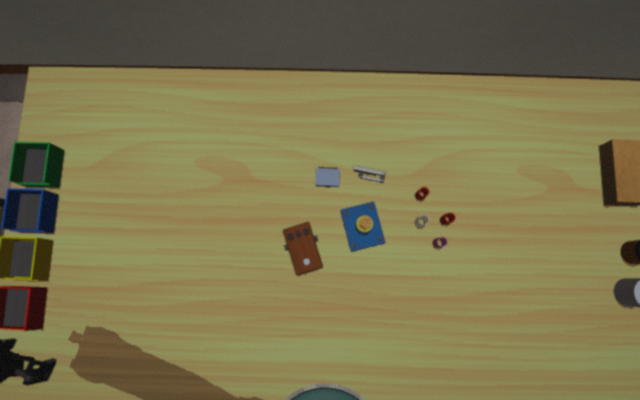

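Scene: the nut on the blue jack at (257,185), the pedal at (317,164), the clear slide at (187,223) and its red/pink look-alikes, the capo at (272,262), and the case at (324,239). Top: the jack is at (364,225), the pedal at (303,249) and the slide at (421,222). Only one brass nut is visible, and the tan boxes and cylinders at (620,175) and (635,250) are far away.

```bash
cat > h.py <<'E'
from cell import *
import cv2,numpy as np
from scipy.spatial.transform import Rotation as R
def tool():
    o=get_obs(); T=np.eye(4); w,x,y,z=o["ee_rot"]; T[:3,:3]=R.from_quat([x,y,z,w]).as_matrix(); T[:3,3]=o["position"]; return T
def ray(n,uv,T=None):
    c=calibration(n); f=200/np.tan(np.radians(c["fov_y"]/2))
    K=np.array([[f,0,c["cx"]],[0,f,c["cy"]],[0,0,1]])
    p=cv2.undistortPoints(np.array([[uv]],float),K,np.array([c["k1"],0,0,0.]))[0,0]
    E=c["extrinsics"] if n!="wrist" else T@c["hand_eye"]
    return E[:3,3],E[:3,:3]@np.array([p[0],-p[1],-1])
def onz(n,uv,z,T=None):
    o,d=ray(n,uv,T); return o+d*(z-o[2])/d[2]
def blobs(im,lo,hi,amin=20):
    m=cv2.inRange(cv2.cvtColor(im,cv2.COLOR_RGB2HSV),lo,hi)
    return sorted([c for c in cv2.findContours(m,cv2.RETR_EXTERNAL,cv2.CHAIN_APPROX_NONE)[0] if cv2.contourArea(c)>=amin],key=cv2.contourArea)[::-1]
E
python3 - <<'E'
from h import *
im=snapshot("top")
b=[c for c in blobs(im,(100,130,40),(125,255,255)) if 300<c[:,0,0].mean()<420]
r=cv2.minAreaRect(b[0]);print("jack",r,onz("top",r[0],.016))
for p in cv2.boxPoints(r): print(onz("top",p,.016).round(3))
for z in(.06,.089): print("nut",onz("top",(365,224),z).round(4))
b=[c for c in blobs(im,(0,90,30),(14,255,140)) if 270<c[:,0,0].mean()<340 and 200<c[:,0,1].mean()<290]
for c in b[:2]:
    r=cv2.minAreaRect(c);print("pedal",r)
    for p in cv2.boxPoints(r): print(onz("top",p,.04).round(3))
for n,p in dict(slide=(421,222),capo=(370,174),case=(328,177)).items(): print(n,onz("top",p,.03).round(3))
im2=snapshot("scene")
a=cv2.resize(im[170:290,270:450],None,fx=4,fy=4,interpolation=2)[:,:400]
a=cv2.resize(im[175:285,280:460],None,fx=4,fy=4,interpolation=2)
d=cv2.resize(im2[150:290,220:360],None,fx=4,fy=4,interpolation=2)
cv2.imwrite("pics/c1.png",d[:,:,::-1])
E
```

```text
jack ((362.41180419921875, 226.14706420898438), (41.23105239868164, 33.71244812011719), 75.96376037597656) [ 0.52594731 -0.08132656  0.016     ]
[ 0.565 -0.027  0.016]
[ 0.588 -0.109  0.016]
[ 0.487 -0.135  0.016]
[ 0.465 -0.054  0.016]
nut [ 0.5264 -0.0839  0.06  ]
nut [ 0.5229 -0.0814  0.089 ]
pedal ((302.1147155761719, 248.21560668945312), (47.02927017211914, 29.405269622802734), 73.3007583618164)
[0.508 0.12  0.04 ]
[0.531 0.051 0.04 ]
[0.422 0.015 0.04 ]
[0.4   0.082 0.04 ]
slide [ 0.539 -0.226  0.03 ]
capo [ 0.657 -0.098  0.03 ]
case [0.647 0.008 0.03 ]
```

View pics/c1.png

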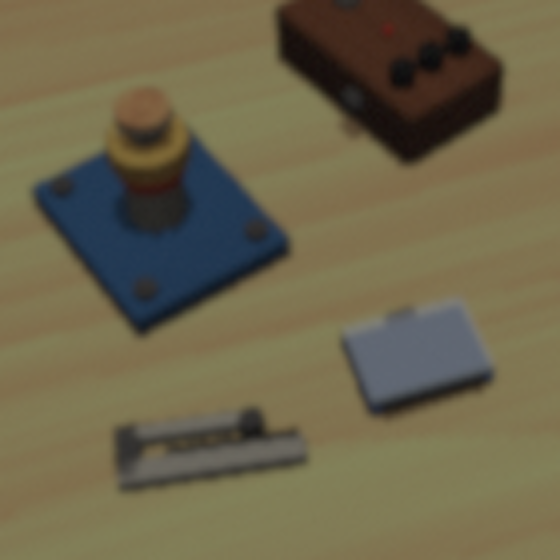

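The crop shows the only brass nut at scene (257,186), with the red washer and steel boss below it and the cork above. The pedal, case and capo are all more than 0.1 m away. Next I travel to a point above it.

```bash
python3 -m inch '[[[-0.0346,-0.0337,0],[0,0,0]],[[-0.0692,-0.0674,0],[0,0,0]],[[-0.1038,-0.1012,0],[0,0,0]],[[-0.1384,-0.1349,0],[0,0,0]],[[-0.173,-0.1687,0],[0,0,0]]]' 1 20
python3 -m inch '[[[-0.0346,-0.0337,0],[0,0,0]],[[-0.0692,-0.0674,0],[0,0,0]],[[-0.1038,-0.1012,0],[0,0,0]],[[-0.1384,-0.1349,0],[0,0,0]],[[-0.173,-0.1687,0],[0,0,0]]]'
python3 -c "
from h import *;o=get_obs();print(o['q'].round(3) if hasattr(o['q'],'round') else o['q'],o['clock'])"
```

```text
clock: 0.7
position: [0.3302, 0.3577, 0.2313]
ee_rot: [-0.0, 0.189, 0.982, 0.0]
force: [0.6, -0.4, -0.2]
grip_width: 0.0853
grasp_force: 0.0
clock: 1.2
position: [0.4283, 0.1369, 0.2315]
ee_rot: [0.0, 0.189, 0.982, 0.0]
force: [0.5, -0.0, -0.1]
grip_width: 0.0854
grasp_force: 0.0
[-0.65   0.098  0.291  2.038 -0.033  1.01   0.848] 1.2
```

```bash
python3 -m inch '[[[-0.0346,-0.0337,0],[0,0,0]],[[-0.0692,-0.0674,0],[0,0,0]],[[-0.1038,-0.1012,0],[0,0,0]],[[-0.1384,-0.1349,0],[0,0,0]],[[-0.173,-0.1687,0],[0,0,0]]]'
python3 - <<'E'
from h import *
python=0
o=get_obs();T=tool();im=snapshot("wrist");print(np.round(o['q'],3),T[:3,3])
cv2.imwrite("pics/w1.png",im[:,:,::-1])
E
```

```text
clock: 1.7
position: [0.5266, -0.0838, 0.2314]
ee_rot: [0.0, 0.189, 0.982, 0.0]
force: [0.4, 1.7, 0.7]
grip_width: 0.0855
grasp_force: 0.0
[-0.299  0.272  0.475  1.856 -0.143  1.046  1.424] [ 0.52656577 -0.08381333  0.2314401 ]
```

View pics/w1.png

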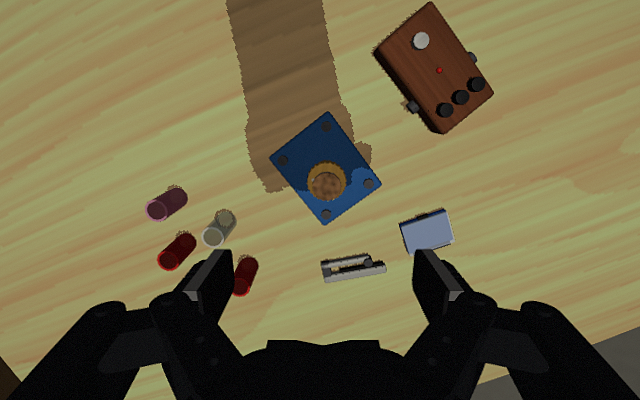

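Wrist picture: the nut and cork are centred near (326,182), the slide is at (220,228) with look-alikes around it, the pedal is at (435,70) and the case at (427,230).

Run:
```python
from h import *
T=tool();im=snapshot("wrist")
b=[c for c in blobs(im,(12,80,40),(30,255,255),60) if cv2.pointPolygonTest(c,(326,180),True)>-25 and cv2.contourArea(c)<4000]
for c in b:
    print(cv2.contourArea(c),cv2.boundingRect(c),cv2.minEnclosingCircle(c))
b2=[c for c in blobs(im,(100,120,30),(125,255,255),800) if cv2.pointPolygonTest(c,(310,150),False)>=0]
pts=b2[0]; r=cv2.minAreaRect(pts); print(r)
q=cv2.approxPolyDP(cv2.convexHull(pts),8,True)[:,0].astype(float)
W=np.array([onz("wrist",p,.016,T) for p in q]); print(q,W.round(4)); 
rr=cv2.minAreaRect(np.array([onz("wrist",p[0].astype(float),.016,T)[:2] for p in cv2.convexHull(pts)],np.float32)*1000);print("jack mm",rr)
for c in b:
    (u,v),rad=cv2.minEnclosingCircle(c); print("nut",onz("wrist",(u,v),.065,T).round(4))
cv2.imwrite("pics/w2.png",cv2.resize(im[100:240,250:400],None,fx=4,fy=4,interpolation=2)[:,:,::-1])
```

```text
((330.6400146484375, 165.51998901367188), (91.60000610351562, 76.0), 53.13010025024414)
[[333. 107.]
 [386. 181.]
 [329. 220.]
 [275. 154.]] [[ 0.465  -0.0537  0.016 ]
 [ 0.5683 -0.0262  0.016 ]
 [ 0.5888 -0.108   0.016 ]
 [ 0.4887 -0.136   0.016 ]]
jack mm ((527.818359375, -80.43490600585938), (107.66322326660156, 87.778564453125), 15.560235023498535)
```

View pics/w2.png

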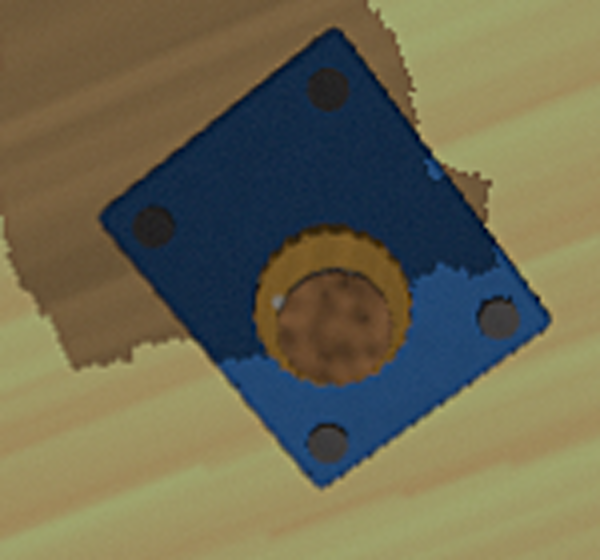

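Close crop: brass nut rim centred at pixel (333,176.5), cork at (333.3,181.8).

Run:
```python
from h import *
T=tool();print(T.round(4))
print("cork",onz("wrist",(333.3,181.8),.089,T).round(4))
for z in(.065,.07):print("nut top",onz("wrist",(333.2,176.5),z,T).round(4))
A=np.array([.527,-.0808,.231]);print("tool shift",(T[:3,:3].T@(A-T[:3,3])).round(4))
```

```text
[[-9.262e-01  3.771e-01  5.000e-04  5.270e-01]
 [ 3.771e-01  9.261e-01 -2.600e-03 -8.810e-02]
 [-1.500e-03 -2.200e-03 -1.000e+00  2.313e-01]
 [ 0.000e+00  0.000e+00  0.000e+00  1.000e+00]]
cork [ 0.527  -0.0775  0.089 ]
nut top [ 0.5274 -0.077   0.065 ]
nut top [ 0.5263 -0.0767  0.07  ]
tool shift [0.0028 0.0067 0.0003]
```

```bash
python3 -m inch '[[[0.003,0.007,0.02],[0,0,-0.09]],[[0.003,0.007,0.04],[0,0,-0.18]],[[0.003,0.007,0.06],[0,0,-0.27]],[[0.003,0.007,0.08],[0,0,-0.36]],[[0.003,0.007,0.08],[0,0,-0.45]]]'
python3 -m inch '[[[0,0,0],[0,0,-0.09]],[[0,0,0],[0,0,-0.18]],[[0,0,0],[0,0,-0.27]],[[0,0,0],[0,0,-0.36]],[[0,0,0],[0,0,-0.36]]]'
python3 -m inch '[[[0,0,0],[0,0,0]],[[0,0,0],[0,0,0]],[[0,0,0],[0,0,0]],[[0,0,0],[0,0,0]],[[0,0,0],[0,0,0]]]'
python3 - <<'E'
from h import *
o=get_obs();T=tool();im=snapshot("wrist");print(np.round(o['q'],3),T.round(4));np.save("w3.npy",im);np.save("T3.npy",T)
cv2.imwrite("pics/w3.png",im[:,:,::-1])
E
```

```text
clock: 2.3
position: [0.5245, -0.0739, 0.1489]
ee_rot: [-0.002, -0.166, 0.986, 0.0]
force: [-0.2, -0.1, 1.5]
grip_width: 0.0854
grasp_force: 0.0
clock: 2.8
position: [0.5258, -0.0742, 0.1513]
ee_rot: [0.0, -0.433, 0.901, 0.0]
force: [0.3, -0.4, 0.4]
grip_width: 0.0853
grasp_force: 0.0
clock: 3.3
position: [0.5259, -0.0744, 0.1513]
ee_rot: [0.0, -0.431, 0.902, -0.0]
force: [0.0, -0.0, 1.0]
grip_width: 0.0854
grasp_force: 0.0
[-0.085  0.35   0.202  1.928 -0.09   0.872  2.626] [[-6.279e-01 -7.783e-01  1.000e-04  5.259e-01]
 [-7.783e-01  6.279e-01 -1.000e-04 -7.440e-02]
 [ 1.000e-04 -2.000e-04 -1.000e+00  1.513e-01]
 [ 0.000e+00  0.000e+00  0.000e+00  1.000e+00]]
```

View pics/w3.png

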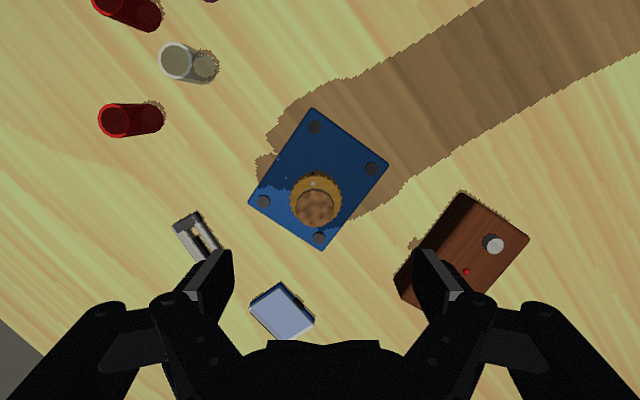

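Wrist: the nut is at about (316,195), the cork at (315,208) and the pedal at (462,250). The finger at right overlaps the pedal only in the picture.

Run:
```python
from h import *
im=np.load("w3.npy");T=np.load("T3.npy")
hsv=cv2.cvtColor(im,cv2.COLOR_RGB2HSV)
for p in[(297,193),(316,180),(338,190),(315,208),(310,200),(330,150)]: print(p,hsv[p[1],p[0]])
m=cv2.inRange(hsv,(5,70,40),(32,255,255)); roi=np.zeros_like(m); cv2.circle(roi,(316,197),33,255,-1); m&=roi
m=cv2.morphologyEx(m,cv2.MORPH_OPEN,np.ones((3,3)))
c=max(cv2.findContours(m,0,1)[0],key=cv2.contourArea);h=cv2.convexHull(c)
print(cv2.boundingRect(h),cv2.minEnclosingCircle(h),cv2.fitEllipse(h))
b2=max([c for c in blobs(im,(100,120,30),(125,255,255),800) if cv2.pointPolygonTest(c,(350,160),True)>=-30],key=cv2.contourArea)
rr=cv2.minAreaRect(np.array([onz("wrist",p[0].astype(float),.016,T)[:2] for p in cv2.convexHull(b2)],np.float32)*1000);print("jack mm",rr)
print("cork",onz("wrist",(315.5,208),.089,T).round(4))
print("nut",onz("wrist",cv2.minEnclosingCircle(h)[0],.065,T).round(4))
cv2.imwrite("pics/w4.png",cv2.resize(cv2.drawContours(im.copy(),[h],-1,(0,255,0),1)[140:260,240:400],None,fx=5,fy=5,interpolation=0)[:,:,::-1])
```

```text
(297, 193) [ 19 171 127]
(316, 180) [ 19 175 131]
(338, 190) [ 18 171 103]
(315, 208) [ 14 142 124]
(310, 200) [ 15 144 113]
(330, 150) [106 179  77]
(290, 172, 52, 55) ((315.97784423828125, 199.083740234375), 27.380878448486328) ((315.2846984863281, 198.9598388671875), (51.84577941894531, 54.62632751464844), 4.15919828414917)
jack mm ((527.83349609375, -81.56219482421875), (107.76721954345703, 87.8052978515625), 15.566632270812988)
cork [ 0.5274 -0.0812  0.089 ]
nut [ 0.5279 -0.0808  0.065 ]
```

View pics/w4.png

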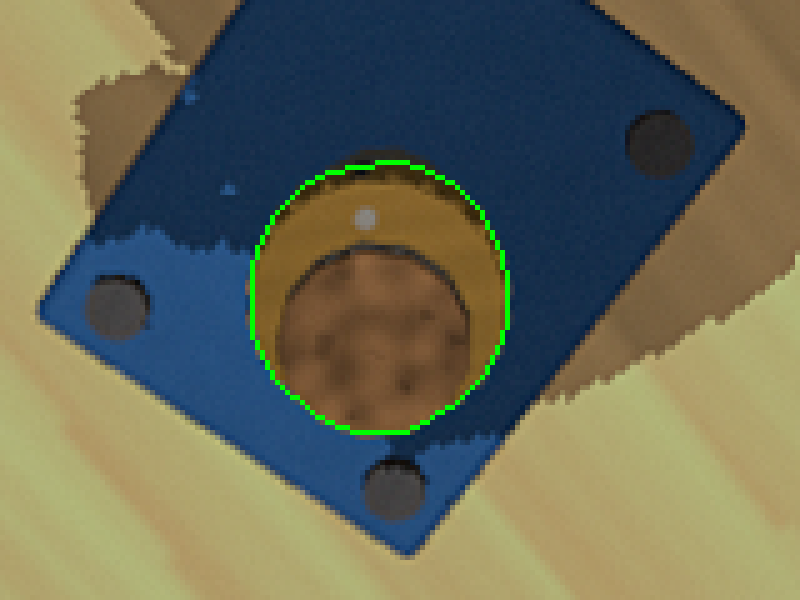

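The rim contour fits. Axis ≈ (0.5277, −0.0813), and the nut's white dot is at (313,184). Descending to grip.

```bash
python3 -m inch '[[[0.004,-0.0057,0.02],[0,0,0]],[[0.0042,-0.0057,0.045],[0,0,0]],[[0.0042,-0.0057,0.07],[0,0,0]],[[0.0042,-0.0057,0.095],[0,0,0]],[[0.0042,-0.0057,0.111],[0,0,0]]]'
python3 -m inch '[[[0,0,0],[0,0,0]],[[0,0,0],[0,0,0]],[[0,0,0],[0,0,0]],[[0,0,0],[0,0,0]],[[0,0,0],[0,0,0]]]'
```

```text
clock: 3.85
position: [0.5271, -0.0812, 0.0387]
ee_rot: [-0.001, -0.431, 0.902, 0.0]
force: [0.7, -0.7, 0.6]
grip_width: 0.0853
grasp_force: 0.0
clock: 4.35
position: [0.5281, -0.0812, 0.041]
ee_rot: [0.0, -0.432, 0.902, -0.0]
force: [-0.1, 0.3, 0.5]
grip_width: 0.0853
grasp_force: 0.0
```

```bash
python3 -m inch '[[[0,0,0],[0,0,0]],[[0,0,0],[0,0,0]],[[0,0,0],[0,0,0]],[[0,0,0],[0,0,0]],[[0,0,0],[0,0,0]]]' -1 25
python3 -m inch '[[[0,0,0],[0,0,0]],[[0,0,0],[0,0,0]],[[0,0,0],[0,0,0]],[[0,0,0],[0,0,0]],[[0,0,0],[0,0,0]]]' -1 70
python3 - <<'E'
from h import *
o=get_obs();print({k:np.round(o[k],3) for k in("q","force","ft_torque")})
E
```

```text
clock: 4.85
position: [0.5279, -0.0814, 0.0405]
ee_rot: [0.0, -0.432, 0.902, -0.0]
force: [-0.8, -1.4, 4.4]
grip_width: 0.0394
grasp_force: 24.7
clock: 5.35
position: [0.5279, -0.0814, 0.0407]
ee_rot: [0.0, -0.432, 0.902, -0.0]
force: [-1.1, -0.6, 9.9]
grip_width: 0.0379
grasp_force: 68.9
{'q': array([-0.042,  0.529,  0.17 ,  1.978, -0.142,  0.645,  2.682]), 'force': array([-1.141, -0.628,  9.941]), 'ft_torque': array([-0.245,  0.336,  0.018])}
```

```bash
cat > s.py <<'E'
from h import *
o=get_obs();w,x,y,z=o["ee_rot"]
print("q7",round(o["q"][6],3),"yaw",round(2*np.arctan2(y,x),3),"F",np.round(o["force"],1),"M",np.round(o["ft_torque"],3),"tau7",np.round(o["tau"][6],3))
E
python3 -m inch '[[[0,0,0.0001],[0,0,0.09]],[[0,0,0.0003],[0,0,0.18]],[[0,0,0.0004],[0,0,0.27]],[[0,0,0.0005],[0,0,0.36]],[[0,0,0.0006],[0,0,0.4]]]'; python3 s.py
```

```text
clock: 5.85
position: [0.5277, -0.081, 0.0401]
ee_rot: [-0.0, -0.129, 0.992, 0.0]
force: [-5.0, 2.0, 13.0]
grip_width: 0.0381
grasp_force: 69.7
q7 2.169 yaw 3.4 F [-5.  2. 13.] M [0.197 0.971 0.026] tau7 -0.127
```

```bash
python3 -m inch '[[[0,0,0.0001],[0,0,0.09]],[[0,0,0.0003],[0,0,0.18]],[[0,0,0.0004],[0,0,0.27]],[[0,0,0.0006],[0,0,0.36]],[[0,0,0.0006],[0,0,0.36]]]'; python3 s.py
```

```text
clock: 6.35
position: [0.5276, -0.0805, 0.0395]
ee_rot: [-0.0, 0.152, 0.988, 0.0]
force: [-5.9, 3.9, 16.9]
grip_width: 0.038
grasp_force: 70.0
q7 1.714 yaw 2.835 F [-5.9  3.9 16.9] M [ 0.659  1.25  -0.051] tau7 -3.076
```

Run:
```python
from h import *
im=snapshot("wrist")
cv2.imwrite("pics/w5.png",im[:,:,::-1])
```

```text
(no output)
```

View pics/w5.png

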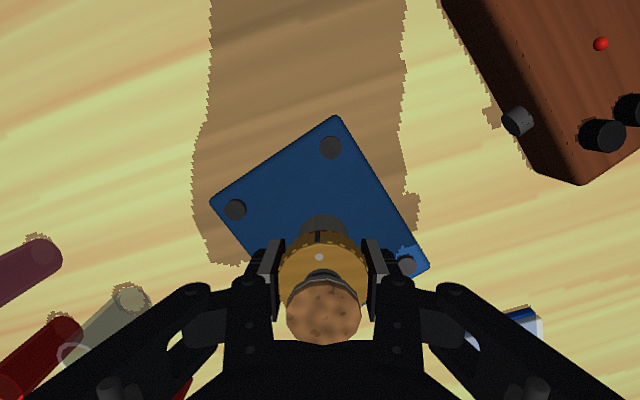

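The white dot at (319,257) is still at the front, so the nut is turning with the gripper. The pads sit squarely on its rim.

```bash
python3 s.py; python3 -m inch '[[[0,0,0.0001],[0,0,0.08]],[[0,0,0.0002],[0,0,0.16]],[[0,0,0.0003],[0,0,0.24]],[[0,0,0.0004],[0,0,0.3]],[[0,0,0.0004],[0,0,0.3]]]'; python3 s.py
```

```text
q7 1.717 yaw 2.84 F [-6.   3.8 17.1] M [ 0.733  1.139 -0.053] tau7 -1.18
clock: 6.9
position: [0.5278, -0.0802, 0.0391]
ee_rot: [-0.0, 0.378, 0.926, 0.0]
force: [-4.3, 6.9, 16.5]
grip_width: 0.038
grasp_force: 70.0
q7 1.337 yaw 2.366 F [-4.3  6.9 16.5] M [ 1.163  1.005 -0.113] tau7 -2.095
```

```bash
python3 -m inch '[[[0,0,0],[0,0,0]],[[0,0,0],[0,0,0]],[[0,0,0],[0,0,0]],[[0,0,0],[0,0,0]],[[0,0,0],[0,0,0]]]' 0.4; python3 s.py;  python3 -m inch '[[[0,0,0],[0,0,0]],[[0,0,0],[0,0,0]],[[0,0,0],[0,0,0]],[[0,0,0],[0,0,0]],[[0,0,0],[0,0,0]]]' -1 25; python3 s.py;  python3 -m inch '[[[0,0,0],[0,0,0]],[[0,0,0],[0,0,0]],[[0,0,0],[0,0,0]],[[0,0,0],[0,0,0]],[[0,0,0],[0,0,0]]]' -1 70; python3 s.py
```

```text
clock: 7.4
position: [0.5277, -0.0813, 0.0387]
ee_rot: [0.0, 0.377, 0.926, -0.0]
force: [-0.7, -0.1, -0.1]
grip_width: 0.06
grasp_force: 0.0
q7 1.34 yaw 2.369 F [-0.7 -0.1 -0.1] M [-0.019  0.014 -0.025] tau7 0.002
clock: 7.9
position: [0.5283, -0.0807, 0.039]
ee_rot: [0.0, 0.376, 0.926, 0.0]
force: [2.1, 4.9, 4.5]
grip_width: 0.0392
grasp_force: 25.3
q7 1.34 yaw 2.37 F [2.1 4.9 4.5] M [ 1.108 -0.696 -0.058] tau7 0.043
clock: 8.4
position: [0.5283, -0.0807, 0.0392]
ee_rot: [0.0, 0.376, 0.926, 0.001]
force: [1.2, 6.1, 9.1]
grip_width: 0.0379
grasp_force: 69.0
q7 1.34 yaw 2.37 F [1.2 6.1 9.1] M [ 1.219 -0.341 -0.062] tau7 0.036
```

```bash
python3 -m inch '[[[0.0003,0.001,0.0001],[0,0,0]],[[0.0003,0.001,0.0001],[0,0,0.08]],[[0.0003,0.001,0.0002],[0,0,0.16]],[[0.0003,0.001,0.0004],[0,0,0.24]],[[0.0003,0.001,0.0004],[0,0,0.3]]]'; python3 s.py;  python3 -m inch '[[[0,0,0],[0,0,0]],[[0,0,0],[0,0,0]],[[0,0,0],[0,0,0]],[[0,0,0],[0,0,0]],[[0,0,0],[0,0,0]]]'; python3 s.py
```

```text
clock: 8.9
position: [0.5284, -0.0807, 0.0387]
ee_rot: [0.0, 0.585, 0.811, 0.0]
force: [-1.3, 0.2, 7.5]
grip_width: 0.0379
grasp_force: 69.9
q7 0.955 yaw 1.892 F [-1.3  0.2  7.5] M [ 0.061 -0.036  0.038] tau7 1.786
clock: 9.4
position: [0.5284, -0.0807, 0.0387]
ee_rot: [0.0, 0.583, 0.813, 0.0]
force: [-0.4, 0.1, 8.7]
grip_width: 0.0379
grasp_force: 70.0
q7 0.959 yaw 1.897 F [-0.4  0.1  8.7] M [ 0.147  0.108 -0.068] tau7 0.072
```

```bash
for i in 1 ; do python3 -m inch '[[[0,0,0.0001],[0,0,0.08]],[[0,0,0.0002],[0,0,0.16]],[[0,0,0.0004],[0,0,0.24]],[[0,0,0.0005],[0,0,0.32]],[[0,0,0.0005],[0,0,0.32]]]'; done; python3 s.py;  python3 -m inch '[[[0,0,0.0001],[0,0,0.08]],[[0,0,0.0002],[0,0,0.16]],[[0,0,0.0004],[0,0,0.24]],[[0,0,0.0005],[0,0,0.3]],[[0,0,0.0005],[0,0,0.3]]]'; python3 s.py
```

```text
clock: 9.9
position: [0.5284, -0.0807, 0.0382]
ee_rot: [0.0, 0.768, 0.64, -0.0]
force: [-1.8, 0.5, 12.9]
grip_width: 0.0384
grasp_force: 71.1
q7 0.547 yaw 1.39 F [-1.8  0.5 12.9] M [ 0.174  0.171 -0.062] tau7 -2.765
clock: 10.4
position: [0.5285, -0.0807, 0.0378]
ee_rot: [0.0, 0.896, 0.444, 0.0]
force: [-1.7, 1.5, 13.2]
grip_width: 0.0381
grasp_force: 71.5
q7 0.16 yaw 0.92 F [-1.7  1.5 13.2] M [ 0.224  0.183 -0.117] tau7 -2.173
```

```bash
python3 -m inch '[[[0,0,0],[0,0,0]],[[0,0,0],[0,0,0]],[[0,0,0],[0,0,0]],[[0,0,0],[0,0,0]],[[0,0,0],[0,0,0]]]'; python3 s.py;  python3 -m inch '[[[0,0,0],[0,0,0.03]],[[0,0,0.0001],[0,0,0.06]],[[0,0,0.0001],[0,0,0.09]],[[0,0,0.0002],[0,0,0.12]],[[0,0,0.0002],[0,0,0.15]]]'; python3 s.py;  python3 -m inch '[[[0,0,0],[0,0,0]],[[0,0,0],[0,0,0]],[[0,0,0],[0,0,0]],[[0,0,0],[0,0,0]],[[0,0,0],[0,0,0]]]'; python3 s.py
```

```text
clock: 10.9
position: [0.5285, -0.0807, 0.0378]
ee_rot: [0.0, 0.895, 0.446, 0.0]
force: [-0.9, 0.8, 9.8]
grip_width: 0.0378
grasp_force: 71.4
q7 0.163 yaw 0.924 F [-0.9  0.8  9.8] M [ 0.031  0.015 -0.02 ] tau7 0.07
clock: 11.4
position: [0.5285, -0.0807, 0.0376]
ee_rot: [0.0, 0.942, 0.336, 0.0]
force: [-0.8, 0.8, 7.9]
grip_width: 0.0378
grasp_force: 70.8
q7 -0.037 yaw 0.686 F [-0.8  0.8  7.9] M [-0.117 -0.013  0.039] tau7 1.294
clock: 11.9
position: [0.5285, -0.0807, 0.0376]
ee_rot: [0.0, 0.941, 0.337, 0.0]
force: [-0.5, 1.5, 9.7]
grip_width: 0.038
grasp_force: 71.2
q7 -0.035 yaw 0.688 F [-0.5  1.5  9.7] M [-0.062 -0.005 -0.068] tau7 0.073
```

```bash
python3 -m inch '[[[0,0,0.0001],[0,0,0.08]],[[0,0,0.0003],[0,0,0.16]],[[0,0,0.0004],[0,0,0.25]],[[0,0,0.0004],[0,0,0.25]],[[0,0,0.0004],[0,0,0.25]]]'; python3 s.py;  python3 -m inch '[[[0,0,0.0001],[0,0,0.08]],[[0,0,0.0003],[0,0,0.16]],[[0,0,0.0004],[0,0,0.25]],[[0,0,0.0004],[0,0,0.25]],[[0,0,0.0004],[0,0,0.25]]]'; python3 s.py
```

```text
clock: 12.4
position: [0.5285, -0.0808, 0.0372]
ee_rot: [0.0, 0.989, 0.147, 0.0]
force: [-0.8, 0.6, 11.4]
grip_width: 0.0381
grasp_force: 71.9
q7 -0.37 yaw 0.295 F [-0.8  0.6 11.4] M [-0.029  0.097 -0.051] tau7 -0.301
clock: 12.9
position: [0.5285, -0.0808, 0.0368]
ee_rot: [0.0, 0.999, -0.049, 0.0]
force: [-0.5, 0.5, 10.5]
grip_width: 0.0378
grasp_force: 72.2
q7 -0.713 yaw -0.098 F [-0.5  0.5 10.5] M [-0.048  0.096 -0.077] tau7 -0.311
```

```bash
python3 -m inch '[[[0,0,0.0001],[0,0,0.08]],[[0,0,0.0003],[0,0,0.16]],[[0,0,0.0004],[0,0,0.25]],[[0,0,0.0004],[0,0,0.25]],[[0,0,0.0004],[0,0,0.25]]]'|grep -A2 force; python3 s.py
```

```text
force: [-0.3, 0.4, 12.0]
grip_width: 0.0379
grasp_force: 72.3
q7 -1.07 yaw -0.49 F [-0.3  0.4 12. ] M [-0.048  0.186 -0.111] tau7 -0.301
```

```bash
python3 -m inch '[[[0,0,0.0001],[0,0,0.06]],[[0,0,0.0002],[0,0,0.12]],[[0,0,0.0003],[0,0,0.2]],[[0,0,0.0003],[0,0,0.2]],[[0,0,0.0003],[0,0,0.2]]]'|grep -A2 force; python3 s.py
```

```text
force: [-0.1, -0.1, 11.4]
grip_width: 0.038
grasp_force: 72.3
q7 -1.368 yaw -0.805 F [-0.1 -0.1 11.4] M [-0.105  0.289 -0.212] tau7 -0.146
```

```bash
python3 -m inch '[[[0,0,0.0001],[0,0,0.05]],[[0,0,0.0001],[0,0,0.1]],[[0,0,0.0001],[0,0,0.1]],[[0,0,0.0001],[0,0,0.1]],[[0,0,0.0001],[0,0,0.1]]]'|grep -A2 force; python3 s.py
```

```text
force: [-0.2, 0.7, 10.9]
grip_width: 0.0379
grasp_force: 72.1
q7 -1.52 yaw -0.962 F [-0.2  0.7 10.9] M [-0.205  0.302 -0.271] tau7 0.284
```

```bash
python3 -m inch '[[[0,0,0.0001],[0,0,0.05]],[[0,0,0.0001],[0,0,0.1]],[[0,0,0.0001],[0,0,0.1]],[[0,0,0.0001],[0,0,0.1]],[[0,0,0.0001],[0,0,0.1]]]'|grep -A2 force; python3 s.py
```

```text
force: [0.5, -0.9, 9.5]
grip_width: 0.038
grasp_force: 72.0
q7 -1.673 yaw -1.119 F [ 0.5 -0.9  9.5] M [-0.166  0.256 -0.385] tau7 0.364
```

```bash
cat > avg.py <<'E'
from h import *
L=[]
for i in range(10):
    snapshot("wrist");o=get_obs();L.append([o["ft_torque"][2],o["tau"][6],o["force"][2]])
print(np.mean(L,0).round(3),np.std(L,0).round(3),o["clock"])
E
python3 avg.py; python3 -m inch '[[[0,0,0.0001],[0,0,0.05]],[[0,0,0.0001],[0,0,0.08]],[[0,0,0.0001],[0,0,0.08]],[[0,0,0.0001],[0,0,0.08]],[[0,0,0.0001],[0,0,0.08]]]'|grep -A2 force; python3 s.py; python3 avg.py
```

```text
[-0.368  0.377  9.47 ] [0.025 0.001 0.508] 15.4
force: [-0.7, -0.0, 9.1]
grip_width: 0.038
grasp_force: 72.0
q7 -1.795 yaw -1.244 F [-0.7 -0.   9.1] M [-0.217  0.299 -0.115] tau7 0.115
[-0.134  0.122  9.609] [0.036 0.    0.498] 16.4
```

Run:
```python
from h import *
im=snapshot("wrist"); print(get_obs()["ee_rot"],get_obs()["position"])
cv2.imwrite("pics/w6.png",cv2.resize(im[190:360,230:420],None,fx=3,fy=3,interpolation=2)[:,:,::-1])
```

```text
[ 1.34575632e-04  8.12664263e-01 -5.82731921e-01  5.34308745e-04] [ 0.52841197 -0.08090458  0.03582549]
```

View pics/w6.png

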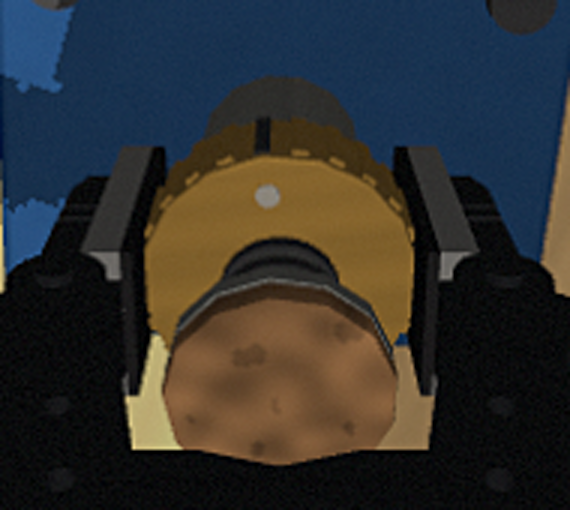

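The white dot is at full-image (319,255), unchanged, so the nut hasn't slipped in the grip. A held reading isn't the driving torque, because thread friction keeps some of it. I'll measure while creeping instead.

```bash
python3 -m inch '[[[0,0,0],[0,0,0.005]],[[0,0,0],[0,0,0.01]],[[0,0,0],[0,0,0.015]],[[0,0,0],[0,0,0.02]],[[0,0,0],[0,0,0.025]]]'|grep -A2 force; python3 s.py; python3 avg.py;python3 s.py
```

```text
force: [0.1, -1.3, 8.6]
grip_width: 0.038
grasp_force: 71.9
q7 -1.834 yaw -1.283 F [ 0.1 -1.3  8.6] M [-0.334  0.325  0.606] tau7 -0.402
[ 0.448 -0.457  9.162] [0.029 0.083 0.351] 17.45
q7 -1.833 yaw -1.283 F [-0.1 -0.8  9.1] M [-0.312  0.238  0.402] tau7 -0.44
```

```bash
python3 -m inch '[[[0,0,0],[0,0,0.002]],[[0,0,0],[0,0,0.004]],[[0,0,0],[0,0,0.006]],[[0,0,0],[0,0,0.008]],[[0,0,0],[0,0,0.01]]]'|grep -A2 force; python3 s.py; python3 avg.py;python3 s.py
```

```text
force: [-0.6, -1.8, 8.3]
grip_width: 0.0381
grasp_force: 71.9
q7 -1.849 yaw -1.298 F [-0.6 -1.8  8.3] M [-0.331  0.313  0.657] tau7 -0.538
[ 0.526 -0.518  8.85 ] [0.028 0.029 0.591] 18.45
q7 -1.849 yaw -1.298 F [-0.6 -0.6  8.3] M [-0.298  0.257  0.543] tau7 -0.506
```

Two creep readings while turning gave 0.61 and then 0.66 N·m. The rise is far below the grip stiffness, so the nut was really turning. It's snug at about 0.6, so I release and retreat.

```bash
python3 -m inch '[[[0,0,0],[0,0,0]],[[0,0,0],[0,0,0]],[[0,0,0],[0,0,0]],[[0,0,0],[0,0,0]],[[0,0,0],[0,0,0]]]' 0.8; python3 -m inch '[[[0,0,-0.015],[0,0,0]],[[0,0,-0.04],[0,0,0]],[[0,0,-0.07],[0,0,0]],[[0,0,-0.1],[0,0,0]],[[0,0,-0.12],[0,0,0]]]'; python3 -m inch '[[[0,0,0],[0,0,0]],[[0,0,0],[0,0,0]],[[0,0,0],[0,0,0]],[[0,0,0],[0,0,0]],[[0,0,0],[0,0,0]]]'; python3 avg.py
python3 - <<'E'
from h import *
cv2.imwrite("pics/w7.png",snapshot("wrist")[:,:,::-1])
E
```

```text
clock: 18.95
position: [0.5281, -0.0803, 0.0353]
ee_rot: [0.0, 0.796, -0.605, -0.0]
force: [-0.0, -0.4, 0.4]
grip_width: 0.0769
grasp_force: 0.0
clock: 19.45
position: [0.5285, -0.0807, 0.1573]
ee_rot: [-0.001, 0.796, -0.605, 0.001]
force: [-0.5, 0.5, 0.0]
grip_width: 0.0767
grasp_force: 0.0
clock: 19.95
position: [0.5279, -0.0804, 0.1547]
ee_rot: [0.001, 0.796, -0.605, -0.0]
force: [0.3, -1.3, 0.8]
grip_width: 0.0768
grasp_force: 0.0
[0.003 0.004 0.01 ] [0.031 0.003 0.293] 20.45
```

View pics/w7.png

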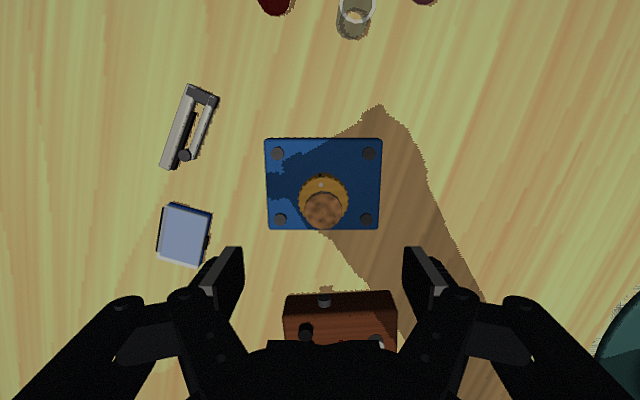

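The nut stays at (323,195) with its dot in front at (321,185). The capo, case, slide and pedal are undisturbed and the gripper is clear.

```bash
python3 -c "
from cell import workorder;print(workorder.sign_off())"
```

```text
the job is handed in; nothing more can be done
None
```

The jam nut is run down onto the washer and tightened to about 0.6 N m (last reading while turning 0.66, noise about 0.03), then released with the gripper clear; the pedal, slide, capo and pick case were not touched, and the job was handed in at about 20.5 s.

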